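Clear the multimeter and set it to diode test

ROBOT

A 6-joint arm with a two-finger parallel gripper is mounted at the origin on a cart in front of the work surface, level with it; the furniture and walls round the work are solid. World frame = base frame: x ahead of the robot, y to its left, z up, the work surface at z = 0. Lengths are in m, angles in rad, forces in N, time in s.
With the tool pointing down it reaches from about 0.425 to 0.95 m from the base axis. Payload 3.5 kg.
Tool frame: the origin (TCP) lies midway between the tips of the shut fingers; the grasp point (between the pads) lies 19 mm behind it; z points along the fingers, y is the line along which they close (so a half turn about z gives the same grasp; the last joint's range is limited). The gripper opens to 85 mm and grips with 20 to 120 N. Pads are 22 mm wide; open, the fingers measure 114 mm over their backs; the gripper's body (76 mm by 85 mm) begins 54 mm behind the grasp point. The pads swing forward as they close: fully open they stand 13 mm farther back than shut.
Start: joints at [-1.353, 0.286, 1.577, -0, 1.279, -0.15], TCP at [0.243, -0.63, 0.231] pointing down, gripper open.
Joint ranges: [-2.77, 2.77], [-0.9, 2.22], [0.21, 2.48], [-1.53, 4.67], [0.24, 2.81], [-2.84, 2.84]. Speed limits (rad/s): [2.79, 2.79, 3.14, 3.14, 3.14, 3.14].

INTERFACE

Orientations are given as a unit quaternion [x, y, z, w].
In Python, from plant import ctrl gives the robot as it stands.
- The arm moves only by the tool arm_command, never from a script. Its argument "steps" is one flat list of numbers, 5 for each row, row after row: the opening in per cent of the stroke, from 0 (shut) to 100 (fully open), then the shift along the tool's x, y, z each as a share of 25 mm, from -1 to 1, then the turn about the tool's z as a share of 0.1 rad, from -1 to 1. In form: [grip, tx, ty, tz, spin, grip, tx, ty, tz, spin, ...]. A call has 1 to 8 rows; each row shifts and turns the commanded pose from where the row before left it, along the tool's axes as they then stand; what a row does not reach is not made up. A row lasts 1/12 s, in which the tool goes at most 41.7 mm and 7.16 degrees, less where a joint would pass 70% of its speed; a pose out of reach is approached as far as the arm can. A call with a number of a shift or a turn outside -1 to 1 is refused whole. A call with a gripper value outside its range is refused whole. The fingers move at their own pace and stop on an object; "squeeze" is the grip in N (left out, the last holds). Time passes only in rows, so rows that do not move let the fingers close. It gives the time, the measured TCP pose, the force, the opening and the grip force at its end, in the units of the state.
- ctrl.get_state(): the state, without advancing time (a new reading comes with each control period).
- ctrl.read_camera(name): name is "scene" or "side" or "wrist"; returns the picture (384x512x3 uint8, red, green, blue); there is no depth.
- ctrl.camera_model(name): a dict with "intrinsics" (3x3 intrinsics, pixels), "rvec" (rotation vector, rad) and "tvec" (3), from world to camera coordinates, as OpenCV has them. Camera axes: x right, y down, z forward; pixel columns grow to the right and rows downward; lengths in m; the calibration is good to about 2 mm. A picture is of the moment at which its call begins: read the wrist's pose just before it. camera_model takes no time and is no camera call; for the wrist camera it gives the pose at the moment of the call.
- ctrl.sign_off(): hands the job in; it is judged then, once.
The state is a dict: "time": time; "qpos": joint angles; "dq": joint speeds; "joint_efforts": joint torques, N m; "eef_pos": TCP position; "tcp_rot": TCP orientation; "contact_force": force on the tool from outside, world axes, zero at the start; "wrist_torque": the same for the moment, N m; "opening": opening from 0.0 (shut) to 1.0 (fully open); "finger_force": force on a finger pad.
Only numpy, scipy, OpenCV 4.12 (cv2) and the standard library are available. Lean on these libraries where they do the work, as an engineer would, in place of code of your own. Each camera call takes 0.05 s, during which the arm holds its last target. There are 200 camera calls.

TASK

The orange multimeter in front of you was left switched on with a stuck reading. Pushing the bar of its selector round from one side with a fingertip, turn it fully clockwise to the off stop, which clears it, then count four clicks back anticlockwise to diode test, and finally press the blue button under the display fully down and let it go, to change over to the continuity beeper. Do not pinch the bar, do not lift the meter or shove it away, and leave the other things on the bench where they are.

Things in the scene. Friction and masses are not known exactly. Their poses are not given: they have to be found in the camera images.
- meter: loose hand multimeter, orange rubber holster, dark face, lying face up, 150 x 72 mm, flat face 34 mm above the bench, about 0.6 kg; slides when pushed sideways with over about 5 N. Origin: centre of its underside; +x along its length toward the display, +y to the left of someone reading the display. (The other meter, far back at the left, is not meant.)
- meter_range_dial (a joint): selector angle, rad, growing anticlockwise seen from above; 0 when the white pointer line points straight at the display (meter +x). Nine click positions 0.449 apart from -1.795 (off, at the clockwise stop) to 1.795; let go, it snaps to the nearest. Four clicks from off is 0. A click takes 0.02 N m (1.2 N at 17 mm); hard stops at +-1.815. Starts in one of the four positions above 0.
- blue_button (a joint): travel of the blue button, m: 0 up, 0.0025 fully down, springs back; 1.1 N to start it, about 3.9 N fully down. It counts as pressed beyond 0.0018.
- selector_axis (a point): fixed on the meter: the selector's axis at the top of the round dial (meter frame -12, 0, 41 mm). The dial is a disc of 19 mm radius, its top 41 mm above the bench; on it stands the black finger bar, 36.5 mm long (right across the dial, centred on the axis), 7.8 mm thick, 11 mm high (top 52 mm above the bench).
- selector_pointer (a point): point that turns with the selector: on top of the bar at its pointer end, 18 mm from the axis, 52 mm above the bench; the end with the white line.
- blue_button_top (a point): centre of the top of the round blue button, 8 mm across, on the left between dial and display (meter frame 22, 24, 39.5 mm); pressed straight down. The grey button opposite is fixed and not used.
- bar_left_flank: left half of the bar's thickness (left when one looks along the pointer), 36.5 x 3.9 x 11 mm, turning with the selector; its outer face is pushed to turn clockwise. Origin at the centre of its underside; x along the pointer. The two halves tell a push from a pinch.
- bar_right_flank: right half of the bar's thickness, the same size; its outer face is pushed to turn anticlockwise.
- flux_bottle: amber bottle with black cap and needle, 34 x 33 x 98 mm; loose bystander, to be left where it is; origin at the centre of its underside
- screw_jar: clear jar with white lid, 46 mm across, 54 mm high; loose bystander, to be left where it is; origin at the centre of its underside
- solder_spool: white spool of solder standing on its flange, 54 mm across, 47 mm high; loose bystander, to be left where it is; origin at the centre of its underside
- red_screwdriver: small screwdriver with red handle, 18 x 153 x 18 mm, lying; loose bystander, to be left where it is; origin at the centre of its underside
- usb_stick: black stick, 17 x 51 x 9 mm, lying; loose bystander, to be left where it is; origin at the centre of its underside
- sfp_module: metal transceiver module with a blue tab, 14 x 59 x 13 mm, lying; loose bystander, to be left where it is; origin at the centre of its underside
Not all that is in view belongs to the job. What is shaped like the meter but brown is not meant.

How it is judged:
On the way, in this order (a step that is already met when the one before it is completed fails the run):
1. the selector has been turned fully clockwise into its off position (value of joint meter_range_dial below -1.65 rad), for 0.2 s.
2. the selector rests four clicks anticlockwise of off (value of joint meter_range_dial between -0.15 and 0.15 rad), for 0.3 s.
3. the blue button is pressed down with the selector still there (all of step 2 and value of joint blue_button above 0.0018 m), for 0.1 s.
At the end, for the whole second after the job is handed in: The selector rests four clicks anticlockwise of off (dial joint within 0.15 rad of 0), the blue button is up again (below 0.6 mm), and the meter lies flat and still within 30 mm of where it lay at the start (all of step 2 and value of joint blue_button below 0.0006 m and distance of meter from where it was at the start of the episode below 0.03 m and height (world z) of meter below 0.004 m and angle between meter's own z axis and vertical below 0.05 rad and linear speed of meter below 0.01 m/s); the robot touches nothing.
It fails at once if the selector bar is pinched: more than 3 N from the fingers on both of its flanks at once (contact force between the fingers and bar_left_flank above 3 N and contact force between the fingers and bar_right_flank above 3 N).
It fails at once if the meter is lifted more than 8 mm or tipped more than 0.12 rad (height (world z) of meter above 0.008 m or angle between meter's own z axis and vertical above 0.12 rad).
It fails at once if the meter is shoved more than 30 mm from where it lay (distance of meter from where it was at the start of the episode above 0.03 m).
It fails at once if another thing on the bench is moved more than 15 mm (distance of any of flux_bottle, screw_jar, solder_spool, red_screwdriver, usb_stick, sfp_module from where it was at the start of the episode above 0.015 m).
It also fails if it takes over 61 s, if anything falls off the work surface, if the arm or the gripper's body presses on something with over 40 N, if the wrist force passes 120 N, or if a joint passes its speed limit or range.

## Working session

There is one attempt and no reset: what is moved stays moved. The work goes in short steps, Python scripts to look and compute and a tool call to move; the robot and the scene stay as the last step left them, time stands still between calls to the robot, and variables do not carry over. Pictures are saved under pics/ and viewed, at most 10 in all, crops included, and the job is handed in when it is done.

Besides the shell and the picture viewer there is one more tool, called in YAML: its name, and indented under it one key for each argument. arm_command: Moves the arm, as the interface text tells. Its arguments: {"type":"object","properties":{"steps":{"type":"array","items":{"type":"number"}},"squeeze":{"type":"number"}},"required":["steps"]}

```bash
mkdir -p pics; ls; cat > h.py <<'E'
import numpy as np, cv2
from plant import ctrl
def cam(n):
    m=ctrl.camera_model(n); R=cv2.Rodrigues(np.array(m["rvec"],float))[0]
    return np.array(m["intrinsics"],float),R,np.array(m["tvec"],float).ravel()
def ray(c,uv,z):
    K,R,t=c; o=-R.T@t; d=R.T@np.linalg.inv(K)@np.array([uv[0],uv[1],1.])
    return o+d*(z-o[2])/d[2]
def proj(c,p):
    K,R,t=c; q=K@(R@np.asarray(p,float)+t); return q[:2]/q[2]
def shot(n,f):
    c=cam(n); im=ctrl.read_camera(n)[:,:,::-1].copy(); cv2.imwrite(f"pics/{f}.png",im); return c,im
E
python3 - <<'E'
from h import *
ims=[shot(n,n+"0")[1] for n in("scene","side")]
print(ctrl.get_state())
for n in("scene","side","wrist"):
    K,R,t=cam(n);print(n,-R.T@t,K[0,0])
E
```

```text
pics
{'time': 0.1, 'qpos': array([-1.35298178e+00,  2.87118280e-01,  1.57805474e+00, -8.61477909e-06,
        1.27862849e+00, -1.49995058e-01]), 'dq': array([-0.00065566, -0.00203115, -0.00249712, -0.00117792, -0.00020618,
        0.00036528]), 'joint_efforts': array([ 6.83264698e-04, -4.07295942e+01, -2.93699920e+01, -1.40928810e-04,
        3.43593747e-03,  2.55695667e-06]), 'eef_pos': array([ 0.24260658, -0.62923951,  0.23004497]), 'tcp_rot': array([ 9.83136292e-01,  1.82871025e-01, -4.15648136e-05, -1.10365373e-03]), 'contact_force': array([0.01872871, 0.58818013, 0.01198411]), 'wrist_torque': array([ 0.03183714,  0.01334513, -0.04181599]), 'finger_force': 0.0, 'opening': 1.000417677843293}
scene [0.14134501 0.52603124 0.56206162] 440.2497591480897
side [ 0.47838916 -1.30449037  0.45501124] 463.1188313386447
wrist [ 0.31289095 -0.60136899  0.37224792] 279.50076623807644
```

View pics/scene0.png

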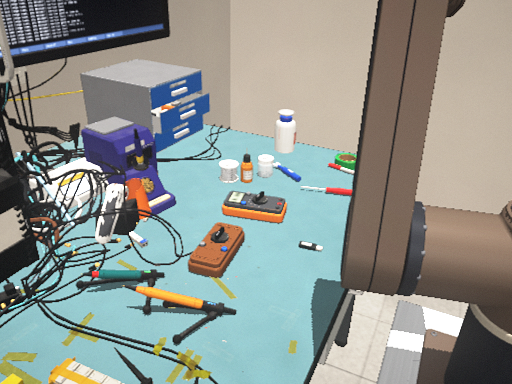

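View pics/side0.png

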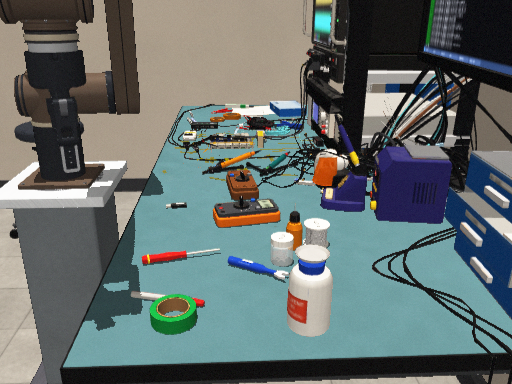

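The scene view shows the orange meter at about (254,206), with its display at the left end. In the side view it is at (247,212), display to the right. The brown one beside it is the decoy. I'll locate the meter roughly and then bring the wrist camera over it.

```bash
python3 - <<'E'
from h import *
from scipy.spatial.transform import Rotation as Ro
c=cam("scene"); s=cam("side")
for uv in((264,204),(238,199),(254,207)): print("scene",ray(c,uv,.036)[:2])
for uv in((240,208),(263,205),(247,208)): print("side",ray(s,uv,.036)[:2])
for n,cc,uv in(("usb",c,(311,246)),("bottle",c,(246,181)),("brown",c,(217,250)),("jar",c,(229,178)),("sd",c,(342,192))): print(n,ray(cc,uv,.0)[:2])
st=ctrl.get_state(); R=Ro.from_quat(st["tcp_rot"]).as_matrix(); print(R.round(3))
K,Rw,t=cam("wrist"); print("cam in tool",R.T@(-Rw.T@t-st["eef_pos"]), (Rw@R).round(3))
E
```

```text
scene [ 0.490923   -0.30178021]
scene [ 0.55611991 -0.29440469]
scene [ 0.50598931 -0.27829008]
side [ 0.50599492 -0.33865608]
side [ 0.55954069 -0.32373721]
side [ 0.52187908 -0.33939239]
usb [ 0.35026141 -0.24100908]
bottle [ 0.61055748 -0.45026684]
brown [ 0.52463876 -0.13508633]
jar [ 0.66068511 -0.44430547]
sd [ 0.35560159 -0.51333942]
[[ 0.933  0.36  -0.   ]
 [ 0.36  -0.933  0.002]
 [ 0.    -0.002 -1.   ]]
cam in tool [ 0.07565079 -0.00104469 -0.14217666] [[ 0.     1.     0.   ]
 [-0.956  0.    -0.294]
 [-0.294 -0.     0.956]]
```

arm_command:
  steps: [0,0.91,-0.5,0,0,0,0.91,-0.5,0,0,0,0.91,-0.5,0,0,0,0.91,-0.5,0,0,0,0.91,-0.5,0,0,0,0.91,-0.5,0,0,0,0.91,-0.5,0,0,0,0.91,-0.5,0,0]

```text
time: 0.77
eef_pos: [0.3771, -0.4697, 0.2307]
tcp_rot: [0.983, 0.183, -0.0, -0.001]
contact_force: [0.2, -0.1, 1.1]
opening: 0.0
finger_force: 0.0
```

arm_command:
  steps: [0,0.91,-0.5,0,0,0,0.91,-0.5,0,0,0,0.91,-0.5,0,0,0,0.91,-0.5,0,0,0,0.91,-0.5,0,0,0,0.91,-0.5,0,0,0,0.91,-0.5,0,0,0,0.91,-0.5,0,0]

```text
time: 1.43
eef_pos: [0.5109, -0.311, 0.2307]
tcp_rot: [0.983, 0.183, -0.0, -0.0]
contact_force: [-0.3, 0.2, 1.1]
opening: -0.002
finger_force: 0.0
```

arm_command:
  steps: [0,0,0,0,0,0,0,0,0,0]

```text
time: 1.6
eef_pos: [0.5108, -0.3112, 0.2307]
tcp_rot: [0.983, 0.184, -0.0, -0.0]
contact_force: [0.1, -0.6, -0.4]
opening: 0.004
finger_force: 0.0
```

```bash
python3 - <<'E'
from h import *
c,im=shot("wrist","w1"); np.savez("w1.npz",K=c[0],R=c[1],t=c[2])
cv2.imwrite("pics/w1b.png",cv2.resize(im,(800,600),interpolation=cv2.INTER_CUBIC))
s=ctrl.get_state();print(s["eef_pos"],s["time"],s["qpos"],s["contact_force"],s["opening"])
E
```

```text
[ 0.51033203 -0.31202078  0.23081201] 1.65 [-7.18038485e-01  1.19954241e-01  1.77151479e+00 -5.50278505e-04
  1.25102262e+00  4.84039120e-01] [-0.61341905 -0.14352193 -0.62952326] -0.0011586983919437848
```

View pics/w1b.png

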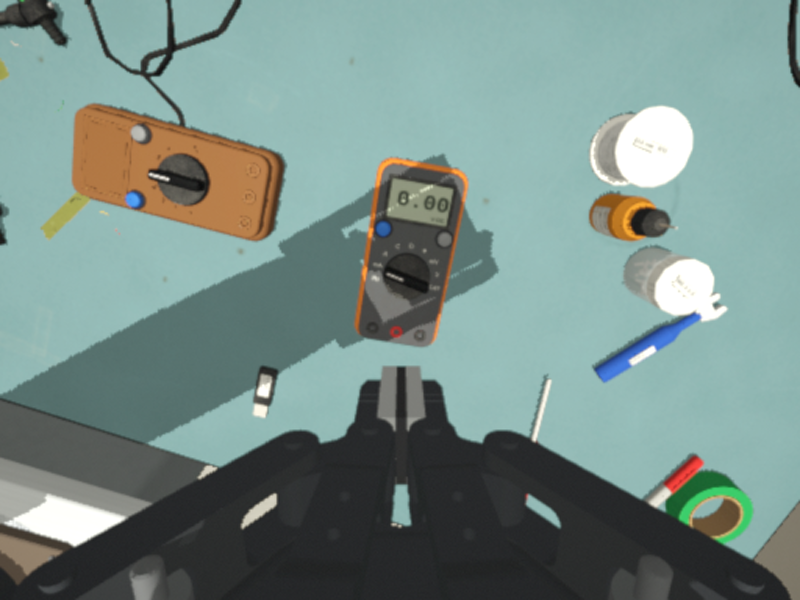

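The wrist view is good. The meter is upright in it, with the blue button at (384,229), the grey button at (444,240) and the dial at (406,277). The white pointer end of the bar is at the left, about (388,273), all in 800x600 pixels. I'll now measure these by colour.

```bash
cat > meas.py <<'E'
from h import *
def cent(m): 
    n,l,s,c=cv2.connectedComponentsWithStats(m.astype(np.uint8)); i=1+np.argmax(s[1:,4]); return c[i],s[i,4],l==i
def measure(c,im,verbose=True):
    """pose from blue button & holster; bar from dial axis and white line"""
    hsv=cv2.cvtColor(im,cv2.COLOR_BGR2HSV); H,S,V=hsv[...,0].astype(int),hsv[...,1],hsv[...,2]
    out={}
    org=(H>5)&(H<18)&(S>190)&(V>150)
    return H,S,V,org
E
python3 - <<'E'
from meas import *
d=np.load("w1.npz"); c=(d["K"],d["R"],d["t"]); im=cv2.imread("pics/w1.png")
H,S,V,org=measure(c,im)
# roi of meter
roi=np.zeros(H.shape,bool); roi[95:228,222:305]=1
b,a,_=cent(roi&(H>100)&(H<125)&(S>120)&(V>100)); print("blue",b,a)
pb=ray(c,b,.0395); print(pb)
s=.64; g0=np.array([444,240])*s
Y,X=np.mgrid[:384,:512]
g,a,_=cent((np.hypot(X-g0[0],Y-g0[1])<7)&(S<50)&(V>105)); print("grey",g,a)
pg=ray(c,g,.0395); print(pg,np.linalg.norm(pb-pg))
o,a,m=cent(roi&(H>3)&(H<20)&(S>150)); pts=np.argwhere(m)[:,::-1].astype(float)
w=np.array([ray(c,p,.030)[:2] for p in pts]); r=cv2.minAreaRect(w.astype(np.float32)*1000); print("rect",r)
yv=(pb-pg)[:2]; yv/=np.linalg.norm(yv); xv=np.array([yv[1],-yv[0]]); yaw=np.arctan2(xv[1],xv[0])
ax=(pb+pg)[:2]/2-34e-3*xv; print("yaw",yaw,"axis",ax, "origin",ax+.012*xv,"axpix",proj(c,[*ax,.052]))
cr=im[150:205,225:300]; cv2.imwrite("pics/crop1.png",cv2.resize(cr,(750,550),interpolation=cv2.INTER_NEAREST))
E
```

```text
blue [245. 146.] 69
[ 0.53755224 -0.28508024  0.0395    ]
grey [284.14634146 152.85365854] 41
[ 0.54686661 -0.33140664  0.0395    ] 0.04725350032723156
rect ((523.6964721679688, -311.4111022949219), (140.96453857421875, 69.00659942626953), 11.526403427124023)
yaw 0.19841413409594966 axis [ 0.50887649 -0.31494535] origin [ 0.52064106 -0.31257997] axpix [259.74690038 179.39566711]
```

View pics/crop1.png

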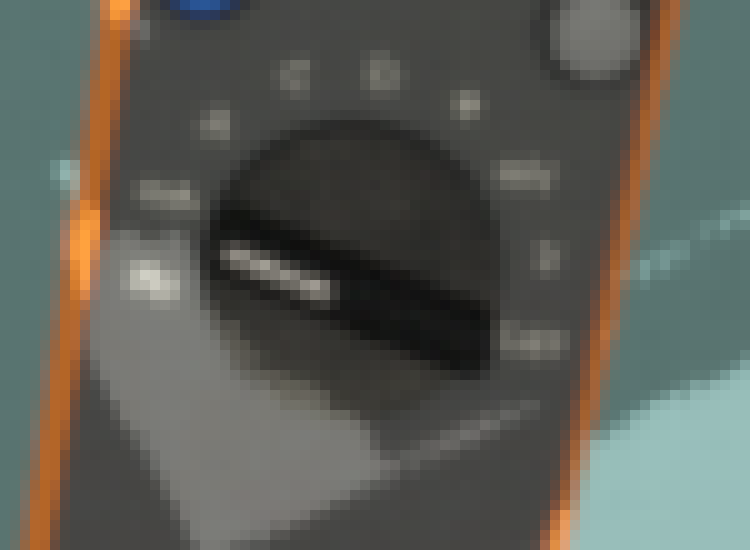

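```bash
cat >> h.py <<'E'
from scipy.spatial.transform import Rotation as Ro
A=np.array([.509,-.315]); YM=.2
def tool():
    s=ctrl.get_state(); R=Ro.from_quat(s["tcp_rot"]).as_matrix(); return s,np.asarray(s["eef_pos"]),np.arctan2(R[1,0],R[0,0])
def rel(theta):
    "TCP in bar frame (along pointer, left), mm, and tool yaw minus bar yaw"
    s,p,y=tool(); f=YM+theta; d=(p[:2]-A)*1e3
    return d@[np.cos(f),np.sin(f)], d@[-np.sin(f),np.cos(f)], p[2]*1e3, y-f
def goto(theta,x,l):
    "needed spin (rad) and shift in mm along the present tool axes"
    s,p,y=tool(); f=YM+theta
    t=A+1e-3*(x*np.array([np.cos(f),np.sin(f)])+l*np.array([-np.sin(f),np.cos(f)])); d=(t-p[:2])*1e3
    return -(f-y), d@[np.cos(y),np.sin(y)], d@[np.sin(y),-np.cos(y)], p[2]*1e3
E
python3 - <<'E'
from h import *
d=np.load("w1.npz"); c=(d["K"],d["R"],d["t"])
a=ray(c,(247,174.8),.052);b=ray(c,(273.5,184),.052); v=(a-b)[:2]
print(np.arctan2(v[1],v[0])-YM, np.hypot(*v), (a+b)/2)
im=cv2.imread("pics/w1.png")
print(tool()[1:])
for th in(1.346,1.795): print(goto(th,20,14))
for n in(215,232,245): print(im[n,235:280,1])
E
```

```text
1.3992676930801957 0.03324751025809467 [ 0.50908912 -0.31558281  0.052     ]
(array([ 0.51033203, -0.31202078,  0.23081201]), np.float64(0.368892181411158))
(np.float64(-1.177107818588842), np.float64(-7.573730434358385), np.float64(-21.541875141037913), np.float64(230.81201049522647))
(np.float64(-1.6261078185888418), np.float64(-17.400927139385644), np.float64(-16.896951379285696), np.float64(230.81201049522647))
[ 74  73  70  71  71  68  70  70  69  69  69  70  71  70  69  65  59  59
  63  72  92 109 118 121 122 123 122 121 121 112  83  85  95 113 108  81
  97 108 119 121 121 121 128 155 170]
[190 190 190 190 190 190 190 190 190 190 189 189 189 190 190 189 190 190
 189 189 188 188 188 189 189 189 190 189 188 189 189 188 188 188 188 188
 189 189 189 190 190 190 190 190 190]
[ 42  42  40  43  42  40  42  52  86 123 126 127 127 126 126 126 126 122
  96  49  36  36  37  39  65 108 125 126 127 126 126 126 126 125 115  71
  44  42  43  40  43  42  41  44  61]
```

arm_command:
  steps: [0,-0.3,-0.86,0,0,0,0,0,0.5,-0.98,0,0,0,0.5,-0.98,0,0,0,0.5,-0.98,0,0,0,0.5,-0.98,0,0,0,0.5,-0.98,0,0,0,0.5,-0.98,0,0,0,0.5,-0.98]

```text
time: 2.32
eef_pos: [0.4948, -0.2962, 0.1431]
tcp_rot: [0.864, 0.504, -0.0, -0.0]
contact_force: [0.4, -0.5, -0.5]
opening: 0.003
finger_force: 0.0
```

arm_command:
  steps: [0,0,0,0.5,-0.98,0,0,0,0.5,-0.98,0,0,0,0.5,-0.98,0,0,0,0.5,-0.98,0,0,0,0.5,-0.98,0,0,0,0,0,0,0,0,0,0]

```text
time: 2.9
eef_pos: [0.4946, -0.2955, 0.0805]
tcp_rot: [0.718, 0.696, -0.0, -0.001]
contact_force: [0.4, -0.3, -0.2]
opening: -0.001
finger_force: 0.0
```

```bash
python3 - <<'E'
from h import *
c,im=shot("wrist","w2"); print(rel(1.346),goto(1.346,20,14),tool()[0]["qpos"])
cv2.imwrite("pics/w2b.png",cv2.resize(im[:300,100:420],(640,600),interpolation=cv2.INTER_CUBIC))
print("ax",proj(c,[*A,.052]),[proj(c,[*(A+.018*np.array([np.cos(f),np.sin(f)])),.052]) for f in(1.546,)])
E
```

```text
(np.float64(18.852255247139148), np.float64(14.145519963571173), np.float64(81.53981838652481), np.float64(-0.005779624752133783)) (np.float64(-0.005779624752133783), np.float64(1.1485666293465637), np.float64(0.13888403604730437), np.float64(81.53981838652481)) [-7.14083543e-01  2.42975365e-01  1.92606015e+00 -1.68631963e-04
  9.72596734e-01 -6.83412618e-01]
ax [278.30700909 255.69663935] [array([278.77131784, 231.54164311])]
```

View pics/w2b.png

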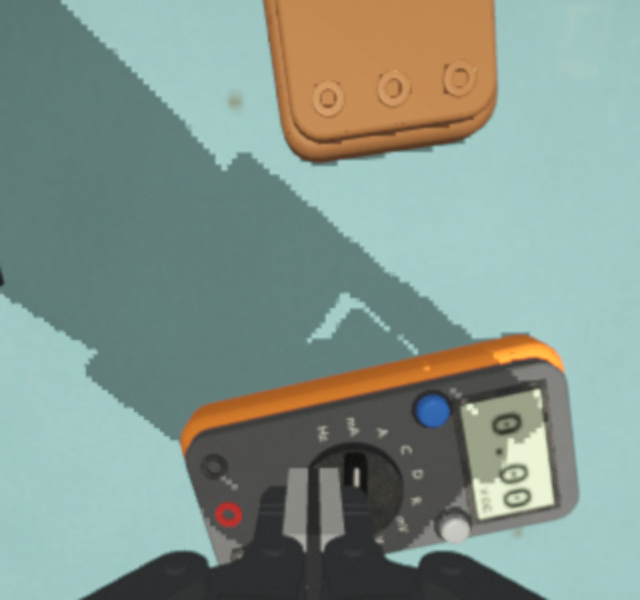

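The tips are beside the bar's left flank at the pointer end, as intended. Next I'll descend.

arm_command:
  steps: [0,0.05,0,0.5,0,0,0,0,0.5,0,0,0,0,0.3,0,0,0,0,0.16,0,0,0,0,0,0,0,0,0.06,0,0,0,0,0.06,0,0,0,0,0,0,0]

```text
time: 3.62
eef_pos: [0.4995, -0.2936, 0.0451]
tcp_rot: [0.717, 0.697, 0.0, 0.0]
contact_force: [1.8, 2.4, 3.2]
opening: 0.003
finger_force: 1.6
```

```bash
python3 - <<'E'
from h import *
print(rel(1.346))
E
```

```text
(np.float64(21.134115199813447), np.float64(9.98372479132685), np.float64(45.1228266849949), np.float64(-0.0022937436640702025))
```

arm_command:
  steps: [0,0.04,0.08,0,1,0,0.04,0.08,0,1,0,0.04,0.08,0,1,0,0.04,0.08,0,1,0,0.04,0.08,0,1,0,0.04,0.08,0,1,0,0.04,0.08,0,1,0,0.04,0.08,0,1]

```text
time: 4.28
eef_pos: [0.5168, -0.2924, 0.0451]
tcp_rot: [0.933, 0.361, 0.0, 0.0]
contact_force: [-0.3, 2.6, 3.1]
opening: 0.001
finger_force: 1.9
```

```bash
python3 - <<'E'
from h import *
c,im=shot("wrist","w3"); print(rel(1.346-.8),tool()[0]["contact_force"])
cv2.imwrite("pics/w3b.png",cv2.resize(im[150:350,150:400],(750,600),interpolation=cv2.INTER_CUBIC))
E
```

```text
(np.float64(21.146919194393845), np.float64(11.041581458113157), np.float64(45.18321529422237), np.float64(-0.010321788004656662)) [0.88453567 2.10466532 2.50985951]
```

View pics/w3b.png

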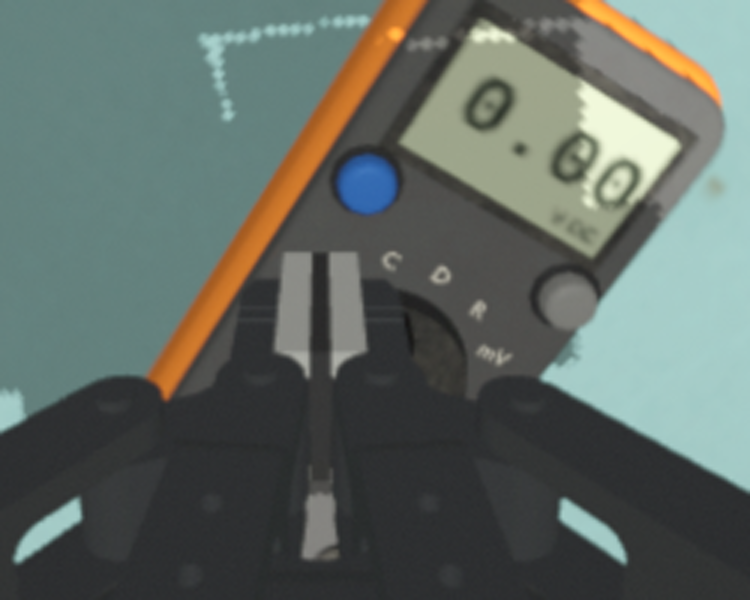

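The finger block is at the dial, with the blue button at crop (367,183), clear of the tip. The meter hasn't turned, and the bar lies hidden along the finger. I'll raise slightly to shed the vertical force and continue.

arm_command:
  steps: [0,0.04,0.08,-0.06,1,0,0.04,0.08,0,1,0,0.04,0.08,0,1,0,0.04,0.08,0,1,0,0.04,0.08,0,1,0,0.04,0.08,0,1,0,0.04,0.08,0,1,0,0.04,0.08,0,1]

```text
time: 5.0
eef_pos: [0.5291, -0.3034, 0.0456]
tcp_rot: [1.0, -0.03, -0.0, -0.0]
contact_force: [0.2, 2.0, 0.8]
opening: 0.002
finger_force: 1.2
```

```bash
python3 - <<'E'
from h import *
d=cam("wrist"); im=cv2.imread("pics/w3.png"); 
c,im2=shot("wrist","w4"); print(rel(1.346-1.6),tool()[0]["contact_force"])
from meas import cent
for cc,i in((c,im2),):
    h=cv2.cvtColor(i,cv2.COLOR_BGR2HSV); b,a,_=cent((h[...,0]>100)&(h[...,0]<125)&(h[...,1]>140)&(h[...,2]>100)); p=ray(cc,b,.0395); print(b,a,p, "expect",A+[.034*np.cos(.2)-.024*np.sin(.2),.034*np.sin(.2)+.024*np.cos(.2)])
E
```

```text
(np.float64(19.590096318883763), np.float64(12.262109485735607), np.float64(45.65200405039245), np.float64(-0.008466577927821031)) [-0.74202352 -0.06762327 -0.4659481 ]
[226.39160839 230.03846154] 286 [ 0.53890141 -0.28558312  0.0395    ] expect [ 0.5375542  -0.28472364]
```

arm_command:
  steps: [0,0.045,0.086,0,1,0,0.045,0.086,0,1,0,0.045,0.086,0,1,0,0.045,0.086,0,1,0,0.045,0.086,0,1,0,0.045,0.086,0,1,0,0.045,0.086,0,1,0,0.045,0.086,0,1]

```text
time: 5.72
eef_pos: [0.5304, -0.3225, 0.0456]
tcp_rot: [0.91, -0.416, -0.0, 0.0]
contact_force: [0.3, 1.0, 1.5]
opening: -0.003
finger_force: 0.9
```

```bash
python3 - <<'E'
from h import *
print(rel(1.346-2.4),tool()[0]["contact_force"],tool()[0]["qpos"])
E
```

```text
(np.float64(19.755099678136453), np.float64(11.224401478277292), np.float64(45.617943282029415), np.float64(-0.003200640978876068)) [0.34139866 1.01575692 1.49085714] [-7.09474191e-01  3.80224561e-01  1.82683163e+00 -2.46073737e-04
  9.34924885e-01  1.71866891e+00]
```

arm_command:
  steps: [0,0.045,0.084,0,1,0,0.045,0.084,0,1,0,0.045,0.084,0,1,0,0.045,0.084,0,1,0,0.045,0.084,0,1,0,0.045,0.084,0,1,0,0.045,0.084,0,1,0,0.02,0.04,0,0.5]

```text
time: 6.38
eef_pos: [0.5191, -0.3361, 0.0456]
tcp_rot: [-0.694, 0.72, 0.0, -0.0]
contact_force: [0.2, 1.1, 1.1]
opening: 0.005
finger_force: 0.0
```

```bash
python3 - <<'E'
from h import *
print(rel(-1.804),tool()[0]["contact_force"],tool()[0]["qpos"][5])
E
```

```text
(np.float64(20.73994736359468), np.float64(10.755241957495816), np.float64(45.60625021665501), np.float64(-0.0024607243619563235)) [0.21813504 1.11916202 1.13521511] 2.4395390158997237
```

arm_command:
  steps: [0,0,-0.12,0,0,0,0,-0.1,-0.4,0,0,0,0,-0.8,0,0,0,0.6,0,0,0,0,0.7,0,0,0,0,0,0,0,0,0,0,0,0]

```text
time: 6.97
eef_pos: [0.4927, -0.335, 0.0768]
tcp_rot: [-0.695, 0.719, -0.0, 0.0]
contact_force: [-0.3, -0.3, -0.3]
opening: 0.003
finger_force: 0.0
```

```bash
python3 - <<'E'
from h import *
from meas import cent
c,im=shot("wrist","w5"); print(rel(-1.795),tool()[0]["contact_force"])
h=cv2.cvtColor(im,cv2.COLOR_BGR2HSV); b,a,_=cent((h[...,0]>100)&(h[...,0]<125)&(h[...,1]>140)&(h[...,2]>100)); print(b,a,ray(c,b,.0395))
f=YM-1.795; print(proj(c,[*A,.052]),proj(c,[*(A+.018*np.array([np.cos(f),np.sin(f)])),.052]))
cv2.imwrite("pics/w5b.png",cv2.resize(im[180:330,150:400],(800,480),interpolation=cv2.INTER_CUBIC))
E
```

```text
(np.float64(20.5127787918661), np.float64(-15.325906976449955), np.float64(76.76928271400244), np.float64(-0.009991351802424608)) [1.29168033 0.85798746 0.00885337]
[204.59259259 279.25925926] 27 [ 0.53257172 -0.29029146  0.0395    ]
[233.04216869 257.18094861] [232.0961717  232.60440433]
```

View pics/w5b.png

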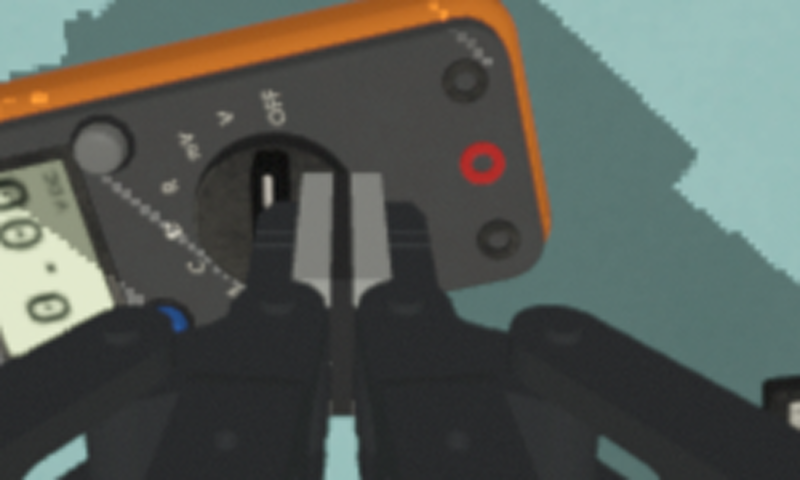

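The white pointer line, at crop (267,185), points at OFF and the meter hasn't moved. Next I'll descend on the right flank and push back.

arm_command:
  steps: [0,0,0,0.5,0,0,0,0,0.5,0,0,0,0,0.24,0,0,0,0,0,0,0,0,-0.08,0,0,0,0,-0.08,0,0,0,0,0,0,0]

```text
time: 7.6
eef_pos: [0.4976, -0.3354, 0.0457]
tcp_rot: [-0.694, 0.72, -0.001, 0.0]
contact_force: [0.3, 0.2, 1.2]
opening: -0.003
finger_force: 0.0
```

```bash
python3 - <<'E'
from h import *
print(rel(-1.795),tool()[0]["contact_force"])
E
```

```text
(np.float64(20.691147420624375), np.float64(-10.91217824271681), np.float64(45.67572067346345), np.float64(-0.011184552537158554)) [0.28479939 0.22445501 1.23707666]
```

arm_command:
  steps: [0,0.04,-0.082,0,-1,0,0.04,-0.082,0,-1,0,0.04,-0.082,0,-1,0,0.04,-0.082,0,-1,0,0.04,-0.082,0,-1,0,0.04,-0.082,0,-1,0,0.04,-0.082,0,-1,0,0.04,-0.082,0,-1]

```text
time: 8.27
eef_pos: [0.5151, -0.338, 0.0462]
tcp_rot: [0.921, -0.39, 0.001, 0.0]
contact_force: [-0.3, 0.5, -0.0]
opening: 0.001
finger_force: 0.0
```

```bash
python3 - <<'E'
from h import *
print(rel(-.995),tool()[0]["contact_force"])
E
```

```text
(np.float64(20.702485513255496), np.float64(-11.786052057745309), np.float64(46.19013816003738), np.float64(-0.006352097861581418)) [-0.27140129  0.53918033 -0.01087101]
```

arm_command:
  steps: [0,0.04,-0.085,0,-1,0,0.04,-0.085,0,-1,0,0.04,-0.085,0,-1,0,0.04,-0.085,0,-1,0,0.04,-0.085,0,-1,0,0.04,-0.085,0,-1,0,0.04,-0.085,0,-1,0,0.04,-0.085,0,-1]

```text
time: 8.93
eef_pos: [0.5293, -0.3267, 0.0462]
tcp_rot: [1.0, -0.001, 0.001, 0.001]
contact_force: [-0.9, -0.9, 0.4]
opening: -0.0
finger_force: 0.2
```

```bash
python3 - <<'E'
from h import *
print(rel(-.195),tool()[0]["contact_force"])
c,im=shot("wrist","w6")
cv2.imwrite("pics/w6b.png",cv2.resize(im[150:320,150:400],(750,510),interpolation=cv2.INTER_CUBIC))
for t in(-.449,0): f=YM+t; print(proj(c,[*A,.052]),proj(c,[*(A+.018*np.array([np.cos(f),np.sin(f)])),.052]))
E
```

```text
(np.float64(20.260336185293266), np.float64(-11.844024426573014), np.float64(46.19518514712395), np.float64(-0.0061247971976980484)) [-0.86840612 -0.91372064  0.38628658]
[237.65632453 285.99303576] [245.09265804 258.58846612]
[237.65632453 285.99303576] [230.47771461 258.2891365 ]
```

View pics/w6b.png

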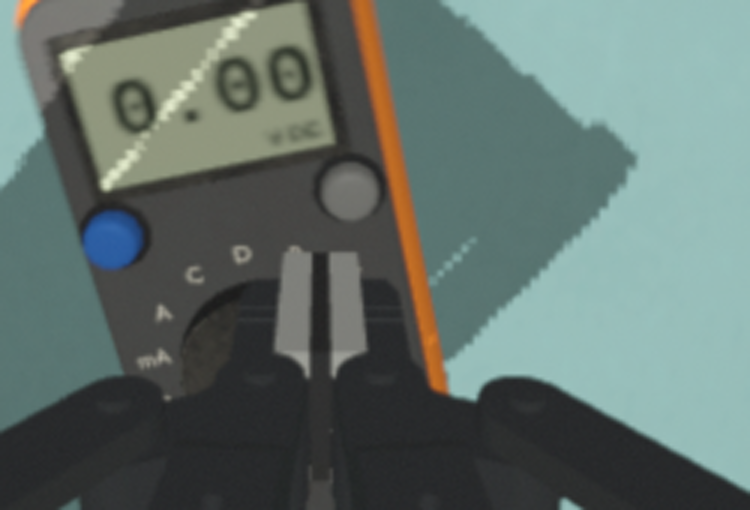

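The bar is hidden under the finger, just short of the fourth click at label D. One more small step, then I'll back off and look.

arm_command:
  steps: [0,0.04,-0.085,0,-1,0,0,0,0,0,0,0,0.14,0,0,0,0,0.14,-0.2,0,0,0,0,-0.8,0,0,-0.8,0,-0.8,0,0,-0.8,0,0,0,0,0,0,0,0]

```text
time: 9.65
eef_pos: [0.4892, -0.3361, 0.0922]
tcp_rot: [0.999, 0.045, 0.0, 0.001]
contact_force: [1.2, 0.2, -0.6]
opening: 0.004
finger_force: 0.0
```

```bash
python3 - <<'E'
from h import *
from meas import cent
c,im=shot("wrist","w7"); s,p,y=tool(); print(p,y)
h=cv2.cvtColor(im,cv2.COLOR_BGR2HSV); b,a,_=cent((h[...,0]>100)&(h[...,0]<125)&(h[...,1]>140)&(h[...,2]>100)); B=ray(c,b,.0395); print(b,a,B)
for t in(-.449,0): f=YM+t; print(proj(c,[*A,.052]),proj(c,[*(A+.018*np.array([np.cos(f),np.sin(f)])),.052]))
d=(B[:2]-p[:2])*1e3; print("to blue, tool mm",d@[np.cos(y),np.sin(y)], d@[np.sin(y),-np.cos(y)])
cv2.imwrite("pics/w7b.png",cv2.resize(im[100:340,110:430],(800,600),interpolation=cv2.INTER_CUBIC))
E
```

```text
[ 0.4898622  -0.33559222  0.09137095] 0.09030038180244424
[483.54149879 205.14343272] 1241 [ 0.51217033 -0.50142551  0.0395    ]
[229.62830273 192.22299241] [237.961325  167.6334328]
[229.62830273 192.22299241] [225.89643739 166.26661094]
to blue, tool mm 7.26277952865046 167.16933068218626
```

View pics/w7b.png

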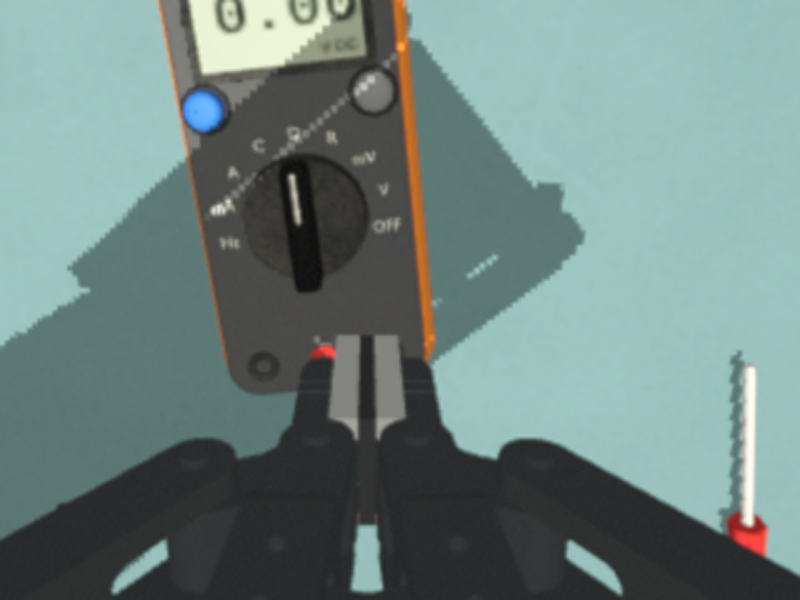

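The pointer stands at D, four clicks from OFF. The blue button is at crop (205,110), which is (192,144) in the full picture.

```bash
python3 - <<'E'
from h import *
c=cam("wrist"); s,p,y=tool(); B=ray(c,(192,144),.0395); print(B)
B=(B[:2]+[.5376,-.2848])/2
d=(B-p[:2])*1e3; print("to blue, tool mm",d@[np.cos(y),np.sin(y)], d@[np.sin(y),-np.cos(y)],p[2]*1e3)
E
```

```text
[ 0.53834486 -0.28569443  0.0395    ]
to blue, tool mm 52.45421649084838 -45.80140921494222 91.37095458246269
```

arm_command:
  steps: [0,0.7,-0.61,0,0,0,0.7,-0.61,0,0,0,0.7,-0.61,0,0,0,0,0,0.7,-1,0,0,0,0.7,0,0,0,0,0.4,0,0,0,0,0,0,0,0,0,0,0]

```text
time: 10.37
eef_pos: [0.5381, -0.284, 0.0444]
tcp_rot: [0.995, 0.096, -0.001, -0.001]
contact_force: [0.6, 0.8, 0.1]
opening: 0.001
finger_force: 0.0
```

```bash
python3 - <<'E'
from h import *
s,p,y=tool(); d=(np.array([.538,-.2852])-p[:2])*1e3; print(p,d@[np.cos(y),np.sin(y)], d@[np.sin(y),-np.cos(y)],y,s["contact_force"])
E
```

```text
[ 0.53811917 -0.28403646  0.04436117] -0.33992111827054755 1.1191468348178462 0.19281311318705666 [0.63533895 0.81300034 0.14717994]
```

arm_command:
  steps: [0,0,0.04,0.2,0,0,0,0,0.04,0,0,0,0,0.04,0,0,0,0,0,0]

```text
time: 10.7
eef_pos: [0.539, -0.2859, 0.0391]
tcp_rot: [0.995, 0.097, 0.001, 0.001]
contact_force: [0.5, -0.7, 1.6]
opening: 0.001
finger_force: 0.6
```

arm_command:
  steps: [0,0,0,0.03,0,0,0,0,0,0,0,0,0,0,0]

```text
time: 10.95
eef_pos: [0.539, -0.2858, 0.0383]
tcp_rot: [0.995, 0.097, 0.001, 0.001]
contact_force: [-0.1, -0.4, 2.0]
opening: 0.0
finger_force: 1.1
```

arm_command:
  steps: [0,0,0,0.04,0,0,0,0,0,0,0,0,0,0,0]

```text
time: 11.2
eef_pos: [0.539, -0.2858, 0.0371]
tcp_rot: [0.995, 0.097, 0.0, 0.001]
contact_force: [-0.7, -2.4, 3.3]
opening: 0.0
finger_force: 1.7
```

arm_command:
  steps: [0,0,0,0.03,0,0,0,0,0,0,0,0,0,0,0]

```text
time: 11.45
eef_pos: [0.539, -0.2858, 0.0366]
tcp_rot: [0.995, 0.097, 0.0, 0.001]
contact_force: [-1.2, -1.4, 4.9]
opening: -0.001
finger_force: 2.6
```

arm_command:
  steps: [0,0,0,0.04,0,0,0,0,0,0,0,0,0,0,0,0,0,0,0,0]

```text
time: 11.78
eef_pos: [0.5391, -0.2859, 0.0364]
tcp_rot: [0.995, 0.097, 0.0, 0.001]
contact_force: [-3.0, -0.5, 8.9]
opening: -0.003
finger_force: 4.4
```

The force is climbing steeply (8.9 N) while z stays put, so the button is fully down. Now I'll release, retract and check.

arm_command:
  steps: [0,0,0,-0.2,0,0,0,0,-0.6,0,0,0,0,-1,0,0,-0.8,0,-1,0,0,-0.8,0,-1,0,0,-0.8,0,0,0,0,0,0,0,0,0,0,0,0,0]

```text
time: 12.45
eef_pos: [0.4789, -0.2961, 0.129]
tcp_rot: [0.995, 0.096, -0.0, -0.001]
contact_force: [-0.9, -0.4, 0.2]
opening: 0.006
finger_force: 0.0
```

```bash
python3 - <<'E'
from h import *
c,im=shot("wrist","w8"); print(tool()[0]["contact_force"],tool()[1])
cv2.imwrite("pics/w8b.png",cv2.resize(im[60:300,110:430],(800,600),interpolation=cv2.INTER_CUBIC))
E
```

```text
[ 0.07349082 -0.70254464 -0.46385347] [ 0.4792453  -0.29591749  0.12861818]
```

View pics/w8b.png

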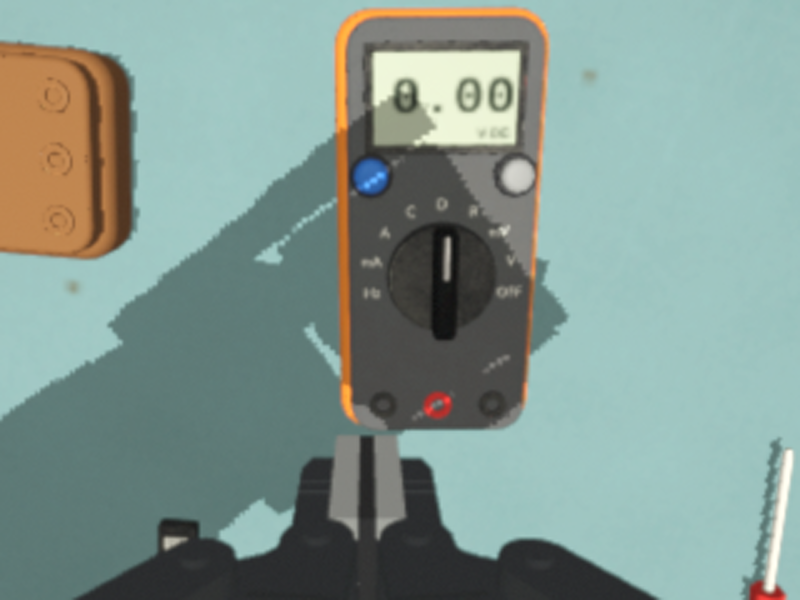

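The pointer is at D, the button is up, the meter hasn't moved and the tool is clear, so I'm handing in.

```bash
python3 -c "
from plant import ctrl; print(ctrl.sign_off())"
```

```text
the job is handed in; nothing more can be done
None
```

I turned the selector to OFF, then four clicks back to diode test (D), pressed the blue button fully and let it go, and handed the job in. In the last picture the pointer stood at D and the meter showed no visible shift. The hand-in gave no verdict.

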